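# Space the hoops of a lid rack with a gauge block

### The job

Set the three sliding hoops of the lid rack to equal slots with the wooden gauge: starting at the fixed end hoop and working along the row, hang the gauge over the next sliding hoop with its thick leg towards the fixed end, and draw that hoop along until the steel-faced thick leg bears lightly but surely on the hoop before it, without shoving that one out of place. Move the hoops only with the gauge, not with the fingers, leave the other things on the worktop alone, and finish with the gauge standing upright on the worktop, no longer touching the rack.

Things in the scene. Friction and masses are not known exactly. Their poses are not given: they have to be found in the camera images.
- rack: low lid rack that stands fast on rubber feet and does not shift: two level steel rails 272 mm long and 92 mm apart on two grey plastic cross feet, 116 mm wide over all. Origin on the worktop under its middle; y runs along the rails towards the end with the fixed hoop, z up.
- end_hoop: the fixed hoop at the rack's +y end: an upright steel wire arch, wire 6 mm thick, 92 mm wide across the rack, its straight level top bar (68 mm long) with the centre line 105 mm above the worktop. Origin at the middle of the top bar's centre line; axes as the rack's. It does not move and does not give.
- hoop_1: the first sliding hoop, next to the fixed one: same wire arch and height, on two grey shoes 22 mm long that grip the rails. Origin at the middle of the top bar's centre line; axes as the rack's. It slides along the rack's y only, takes a steady 12 to 13 N to draw along, stays where it is left, and is shoved out of place if pressed harder than that.
- hoop_2: the second sliding hoop, same as the first. Origin at the middle of its top bar.
- hoop_3: the third sliding hoop, furthest from the fixed one, same as the first. Origin at the middle of its top bar.
- gauge: loose beech saddle gauge, 50 (its y) x 46 (x) x 90 mm high, about 0.1 kg, standing on two legs. Origin level with the leg ends, under the slot's middle; z up. Legs 30 mm long with rounded ends: thick spacer leg y = +5 to +35 mm; slot 10 mm wide (y = -5 to +5 mm), roof at z = 30 mm; thin hook leg y = -15 to -5 mm. Bridge z = 30 to 48 mm, grip block above it.
- gauge_grip (a point): middle of the gauge's grip block, 68 mm above the leg ends and 10 mm to +y of the slot's middle. The block is 36 mm (gauge x) x 40 mm (gauge y) and 44 mm high. Axes as the gauge's.
- gauge_plate: steel wear plate, 46 x 34 x 4 mm, that forms the flat outer face of the gauge's thick leg. Origin on that face, 35 mm to +y of the slot's middle, 24 mm above the leg ends. It is brought up against the hoop before with 3 to 10 N, best 5: less leaves slack, more bends the wire. With the hook leg drawing a hoop and the plate in touch, the two top bars are 40 mm apart centre to centre.
- spice_tin: bystander: upright brushed round tin, 70 mm wide, 88 mm high; origin under its middle. It may stand at either end of the rack.
- mug: bystander: cream mug behind the rack, 98 mm high; origin under its middle.
- lemon: bystander: lemon behind the rack, 83 x 58 x 58 mm.
Mind the look-alikes: they are no part of the job. Of the things like the gauge, leave any that is blue or orange; of the rest the larger one is meant.

How it is judged (in metres and radians):
On the way, in this order (a step that is already met when the one before it is completed fails the run):
1. the first sliding hoop stands one gauge from the fixed hoop (40 mm centre to centre, within 1.5 mm) while the gauge rests against the fixed hoop by its plate with 2 N or more (y of hoop_1 in the frame of end_hoop between -0.0415 and -0.0385 m and contact force between gauge_plate and end_hoop above 2 N), for 0.1 s.
2. the second sliding hoop stands one gauge from the first, the gauge resting against the first by its plate with 2 N or more (y of hoop_2 in the frame of hoop_1 between -0.0415 and -0.0385 m and contact force between gauge_plate and hoop_1 above 2 N), for 0.1 s.
3. the third sliding hoop stands one gauge from the second, the gauge resting against the second by its plate with 2 N or more (y of hoop_3 in the frame of hoop_2 between -0.0415 and -0.0385 m and contact force between gauge_plate and hoop_2 above 2 N), for 0.1 s.
At the end, for the whole second after the job is handed in: All three slots are one gauge wide: neighbouring top bars 40 mm apart centre to centre, each within 1.5 mm; the gauge stands upright (within 0.1 rad), at rest on the worktop and does not touch the rack (y of hoop_1 in the frame of end_hoop between -0.0415 and -0.0385 m and y of hoop_2 in the frame of hoop_1 between -0.0415 and -0.0385 m and y of hoop_3 in the frame of hoop_2 between -0.0415 and -0.0385 m and contact force between gauge and rack below 0.05 N and height (world z) of gauge between -0.004 and 0.004 m and angle between gauge's own z axis and vertical below 0.1 rad and linear speed of gauge below 0.01 m/s).
It fails at once if the gauge's plate is pressed against a hoop harder than 11 N (contact force between gauge_plate and rack above 11 N).
It fails at once if the gauge is pressed on a sliding hoop harder than 24 N (contact force between gauge and hoop_1 above 24 N or contact force between gauge and hoop_2 above 24 N or contact force between gauge and hoop_3 above 24 N).
It fails at once if the fingers push on the rack or its hoops (over 3 N) (contact force between the fingers and rack above 3 N).
It fails at once if the tin, the mug or the lemon is moved by more than 20 mm (distance of any of spice_tin, mug, lemon from where it was at the start of the episode above 0.02 m).
It also fails if it takes over 72 s, if anything falls off the work surface, if the arm or the gripper's body presses on something with over 40 N, if the wrist force passes 120 N, or if a joint passes its speed limit or range.

### The arm

A 6-joint arm with a two-finger parallel gripper is mounted at the origin on a cart in front of the work surface, level with it; the furniture and walls round the work are solid. World frame = base frame: x ahead of the robot, y to its left, z up, the work surface at z = 0. Lengths are in mm, angles in rad, forces in N, time in s.
With the tool pointing down it reaches from about 325 to 850 mm from the base axis. Payload 15.5 kg.
Tool frame: the origin (TCP) lies between the finger pads; the fingertips stand 11 mm ahead of it and the grasp point (between the pads) lies 8 mm behind it (robot.tip_extent is the z of the fingertips in the tool frame, in mm); z points along the fingers, y is the line along which they close (so a half turn about z gives the same grasp; the last joint's range is limited). The gripper opens to 91 mm and grips with 3 to 60 N. Pads are 32 mm wide; open, the fingers measure 118 mm over their backs; the gripper's body (76 mm by 178 mm) begins 60 mm behind the grasp point.
Start: joints at [-1.282, 0.494, 1.345, -0, 1.302, -0.096], TCP at [234.61, -579.297, 224.915] pointing down, gripper open.
Joint ranges: [-2.91, 2.91], [-0.82, 2.16], [0.22, 2.67], [-1.22, 4.37], [0.12, 2.79], [-3.08, 3.08]. Speed limits (rad/s): [1.89, 1.89, 2.57, 3.01, 3.01, 3.01].

### API

Orientations are given as a rotation vector (axis times angle).
In Python, from plant import readout, optics, robot gives the robot as it stands. The module is installed in compiled form; this text tells all that it offers.
- The arm moves only by the tool apply_moves, never from a script. Its argument "plan" is text: rows parted by semicolons, each of 6 numbers parted by spaces: the shift along the tool's x, y, z in units of 25 mm (1.0 is 25 mm), then the turn, a rotation vector about the tool's x, y, z in units of 5 degrees (1.0 is 5 degrees). In form: dx dy dz rx ry rz; .... A call has 1 to 12 rows; each row is the pose to reach, as a shift and turn from the pose commanded when the call began, along the tool's axes at that moment; what a row does not reach only later rows make up. A row lasts 1/12 s, in which the tool goes at most 41.7 mm and 7.16 degrees, less where a joint would pass 70% of its speed; a pose out of reach is approached as far as the arm can. A call with a gripper value outside its range is refused whole. "jaw" is the finger opening in mm, from 0 to 91.2, set as the call begins (left out, the last holds). The fingers move at their own pace and stop on an object; "force" is the grip in N (left out, the last holds). Time passes only in rows, so rows that repeat a pose let the fingers close. It gives the time, the measured TCP pose, the force, the opening and the grip force at its end, in the units of the state.
- readout.state(): the state, without advancing time (a new reading comes with each control period).
- optics.get_image(name): name is "scene" or "side" or "wrist"; returns a dict with "frame" (480x640x3 uint8, blue, green, red), "K" (3x3 intrinsics, pixels), "R" (3x3) and "t" (3): a world point X has camera coordinates R X + t. Camera axes: x right, y down, z forward; pixel columns grow to the right and rows downward; lengths in mm; the calibration is good to about 2 mm. A picture is of the moment at which its call begins. There is no depth.
- robot.hand_in(): hands the job in; it is judged then, once.
Trained networks look in the newest picture that a camera, given by its name, has taken for a name from the list of things; names that differ only in an ending like _2 or _b are one class to them, and where a whole thing is asked for, a point or a joint stands for the part that bears it (a point fixed in the world has none). Each returns a list of dicts, best first, with "conf" (0 to 1); they miss things now and then, are a little off and sometimes report something else, mostly with a low value. They report only what shows in the picture. A call takes as long as a camera call. They do not tell look-alikes from the thing itself.
- optics.search_frame(camera, label): "xyz" ([x, y, z] in mm, in world coordinates, good to about 4 mm: the middle of the surface that is visible of it).
- optics.silhouettes(camera, label): "mask" (480x640 bool, what is visible of it).
The state is a dict: "time_s": time; "joints": joint angles; "joint_vel": joint speeds; "joint_torque": joint torques, N m; "tool_pos": TCP position; "eef_rot": TCP orientation; "force": force on the tool from outside, world axes, zero at the start; "moment": the same for the moment, N m; "opening": finger opening in mm; "grasp_force": force on a finger pad.
Only numpy, scipy, OpenCV 4.12 (cv2) and the standard library are available. Lean on these libraries where they do the work, as an engineer would, in place of code of your own. Each camera call takes 0.05 s, during which the arm holds its last target. There are 200 camera calls.

## Working session

There is one attempt and no reset: what is moved stays moved. The work goes in short steps, Python scripts to look and compute and a tool call to move; the robot and the scene stay as the last step left them, time stands still between calls to the robot, and variables do not carry over. Pictures are saved under pics/ and viewed, at most 10 in all, crops included, and the job is handed in when it is done.

Besides the shell and the picture viewer there is one more tool, called after "Request:" as name(argument=value, ...) on one line, values as JSON. apply_moves: Moves the arm, as the interface text tells. Its arguments: {"type":"object","properties":{"plan":{"type":"string"},"jaw":{"type":"number"},"force":{"type":"number"}},"required":["plan"]}

```bash
mkdir -p pics; python3 - <<'E'
from plant import readout, optics, robot
import cv2,numpy as np
s=readout.state(); print(s)
for c in ["scene","side"]:
    d=optics.get_image(c); cv2.imwrite(f"pics/{c}0.png",d["frame"])
    print(c,d["K"].tolist(),d["R"].tolist(),d["t"].tolist())
    for l in ["gauge","gauge_grip","gauge_plate","end_hoop","hoop_1","rack","spice_tin","mug","lemon"]:
        print(l,[(np.round(r["xyz"],0).tolist(),round(r["conf"],2)) for r in optics.search_frame(c,l)])
E
```

```text
{'time_s': 0.0, 'joints': array([-1.28151614e+00,  4.94180772e-01,  1.34615720e+00,  6.96229960e-06,
        1.30249450e+00, -9.55170760e-02]), 'joint_vel': array([ 0.00079636,  0.00104016, -0.00119167, -0.00095376,  0.0007223 ,
       -0.00125835]), 'joint_torque': array([-9.39439778e-04, -8.78823566e+01, -3.81857586e+01,  7.08415685e-02,
        5.33719710e-02, -1.28462052e-04]), 'tool_pos': array([ 234.49335992, -578.93273512,  224.33092625]), 'eef_rot': array([-3.08241395e+00, -6.00476989e-01,  1.77817981e-04]), 'force': array([0.24906564, 0.14172321, 0.44212456]), 'moment': array([-0.02926595,  0.01049745, -0.00182791]), 'grasp_force': 0.0, 'opening': 91.02308190587115}
scene [[491.4267747647277, 0.0, 319.0625003893329], [0.0, 491.4267747647277, 240.41990783484817], [0.0, 0.0, 1.0]] [[-0.6335360342831454, -0.7733304114540173, -0.024334501949817944], [-0.3776222276722857, 0.33650488258081823, -0.8626505185572486], [0.6753025591781846, -0.5373309396634725, -0.5052147215271584]] [417.5187286969025, 278.33070033246645, 962.77661939451]
gauge [([461.0, 371.0, 46.0], 0.86), ([547.0, 3
[... 918 characters left out ...]
18854402964, 163.53999246593247, 1241.5469480443082]
gauge [([512.0, 444.0, 64.0], 0.79), ([477.0, 251.0, 36.0], 0.78), ([487.0, 342.0, 61.0], 0.63), ([561.0, 288.0, 39.0], 0.52)]
gauge_grip [([507.0, 442.0, 60.0], 0.79), ([560.0, 289.0, 39.0], 0.75), ([484.0, 342.0, 59.0], 0.73), ([482.0, 250.0, 38.0], 0.71)]
gauge_plate [([512.0, -14.0, 28.0], 0.56), ([465.0, 244.0, 11.0], 0.53), ([520.0, 449.0, 23.0], 0.4)]
end_hoop [([515.0, 155.0, 105.0], 0.59)]
hoop_1 [([508.0, 98.0, 79.0], 0.79), ([515.0, 21.0, 78.0], 0.62), ([514.0, -48.0, 58.0], 0.59)]
rack [([517.0, -12.0, 31.0], 0.88)]
spice_tin [([470.0, -387.0, 76.0], 0.77)]
mug [([722.0, -74.0, 67.0], 0.83)]
lemon [([723.0, 126.0, 43.0], 0.69)]
```

View pics/scene0.png

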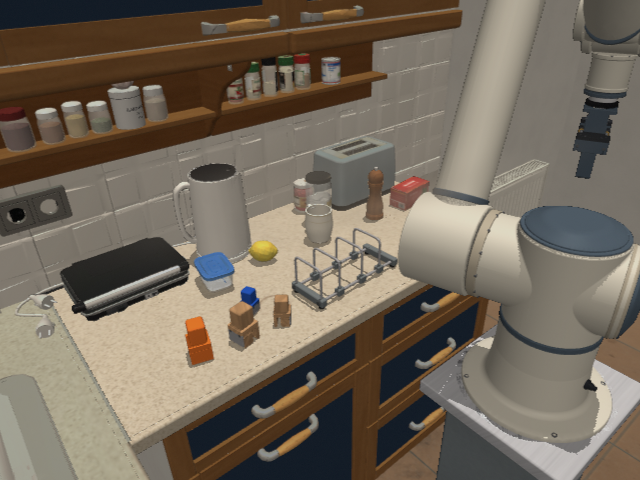

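View pics/side0.png

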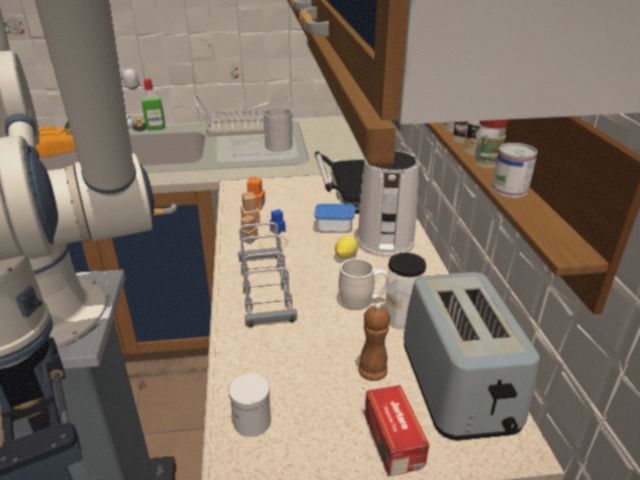

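The gauge-like things in scene0 are blue (248,297), orange (198,340), large beech (242,323) and small beech (282,310). The large beech one fits, since it is neither blue nor orange and is larger than the other plain one. Its position is about (475,355). The rack lies around (505,25) with its fixed end at +y, and the tin at (470,-387) is well clear. I'll move so the wrist camera can confirm this.

```bash
cat > h.py <<'E'
from plant import readout, optics, robot
import cv2,numpy as np
from scipy.spatial.transform import Rotation as Ro
def goto(p=None,yaw=None):
    """units from the current pose to position p, tool down with tool x at yaw (rad)"""
    s=readout.state(); R=Ro.from_rotvec(s["eef_rot"]); M=R.as_matrix()
    d=M.T@(np.array(p)-s["tool_pos"])/25
    c,n=np.cos(yaw),np.sin(yaw)
    T=np.array([[c,n,0],[n,-c,0],[0,0,-1]])
    r=np.degrees((R.inv()*Ro.from_matrix(T)).as_rotvec())/5
    print("row",np.round(d,2),np.round(r,2),"t",round(s["time_s"],2))
def ray(d,u,v,z):
    """pixel to world point at height z"""
    c=-d["R"].T@d["t"]; w=d["R"].T@np.linalg.inv(d["K"])@np.array([u,v,1.])
    return c+w*(z-c[2])/w[2]
def proj(d,X):
    q=d["R"]@np.array(X,float)+d["t"]; q=d["K"]@q; return q[:2]/q[2]
E
python3 - <<'E'
from h import *
goto([430,240,330],0.)
d=optics.get_image("scene"); f=d["frame"][270:380,160:320]
cv2.imwrite("pics/crop.png",cv2.resize(f,None,fx=5,fy=5,interpolation=cv2.INTER_CUBIC))
w=optics.get_image("wrist"); s=readout.state()
M=Ro.from_rotvec(s["eef_rot"]).as_matrix()
print("cam in tool",M.T@(-w["R"].T@w["t"]-s["tool_pos"]),"\n",w["R"]@M,w["K"][0])
E
```

```text
row [ 19.55 -27.44  -4.2 ] [ 0.   -0.    4.41] t 1.0
cam in tool [  74.56217237    1.93314552 -159.39130219] 
 [[ 9.11042387e-04  9.99999130e-01 -9.54228060e-04]
 [-9.64630888e-01  6.27282222e-04 -2.63603598e-01]
 [-2.63602770e-01  1.16063191e-03  9.64630620e-01]] [405.16217719   0.         322.39537973]
```

View pics/crop.png

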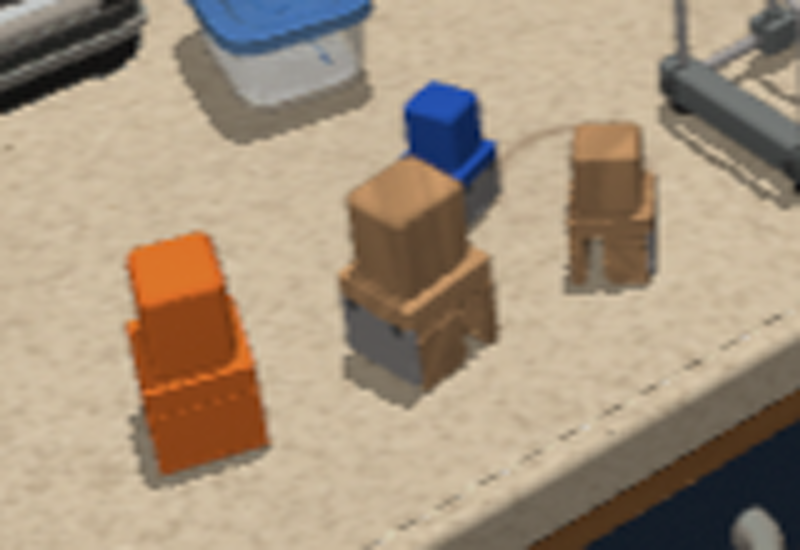

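The crop confirms the large beech gauge at crop (415,275). Its steel plate faces left in the picture, roughly +y, and the slot is at (470,345). I'm moving there now.

Request:
apply_moves(plan="19.5 -27.4 -4.2 0 0 4.4;19.5 -27.4 -4.2 0 0 4.4;19.5 -27.4 -4.2 0 0 4.4;19.5 -27.4 -4.2 0 0 4.4;19.5 -27.4 -4.2 0 0 4.4;19.5 -27.4 -4.2 0 0 4.4;19.5 -27.4 -4.2 0 0 4.4;19.5 -27.4 -4.2 0 0 4.4;19.5 -27.4 -4.2 0 0 4.4;19.5 -27.4 -4.2 0 0 4.4;19.5 -27.4 -4.2 0 0 4.4;19.5 -27.4 -4.2 0 0 4.4")

```text
time_s: 2.1
tool_pos: [349.3, -95.2, 287.4]
eef_rot: [3.141, 0.0, 0.001]
force: [0.0, -0.6, -0.1]
opening: 91.2
grasp_force: 0.0
```

```bash
python3 - <<'E'
from h import *
goto([430,240,330],0.); print(readout.state()["joints"])
E
```

```text
row [  3.23 -13.4   -1.71] [ 0.   -0.01  0.  ] t 2.1
[-4.31343247e-01  3.83245314e-02  1.82557382e+00  3.72909267e-05
  1.27676424e+00  1.13915088e+00]
```

Request:
apply_moves(plan="3.2 -13.4 -1.7 0 0 0;3.2 -13.4 -1.7 0 0 0;3.2 -13.4 -1.7 0 0 0;3.2 -13.4 -1.7 0 0 0;3.2 -13.4 -1.7 0 0 0;3.2 -13.4 -1.7 0 0 0;3.2 -13.4 -1.7 0 0 0;3.2 -13.4 -1.7 0 0 0;3.2 -13.4 -1.7 0 0 0;3.2 -13.4 -1.7 0 0 0;3.2 -13.4 -1.7 0 0 0")

```text
time_s: 3.02
tool_pos: [429.1, 238.8, 329.2]
eef_rot: [3.141, 0.004, -0.0]
force: [0.1, 0.1, -0.6]
opening: 91.2
grasp_force: 0.0
```

```bash
python3 - <<'E'
from h import *
d=optics.get_image("wrist"); cv2.imwrite("pics/w1.png",d["frame"]); np.savez("w1.npz",**d)
for l in ["gauge","gauge_grip","end_hoop","hoop_1"]:
    print(l,[(np.round(r["xyz"],0).tolist(),np.round(proj(d,r["xyz"])).tolist(),round(r["conf"],2)) for r in optics.search_frame("wrist",l)])
print(readout.state()["tool_pos"])
E
```

```text
gauge [([475.0, 259.0, 68.0], [300.0, 156.0], 0.94), ([481.0, 346.0, 89.0], [209.0, 150.0], 0.92), ([552.0, 297.0, 64.0], [261.0, 75.0], 0.63), ([499.0, 449.0, 72.0], [109.0, 130.0], 0.62)]
gauge_grip [([501.0, 444.0, 72.0], [114.0, 128.0], 0.78), ([473.0, 258.0, 68.0], [302.0, 157.0], 0.72), ([554.0, 300.0, 65.0], [258.0, 72.0], 0.63), ([484.0, 348.0, 89.0], [207.0, 147.0], 0.55)]
end_hoop [([511.0, 165.0, 106.0], [402.0, 118.0], 0.82)]
hoop_1 [([521.0, 25.0, 78.0], [542.0, 108.0], 0.91), ([519.0, -46.0, 77.0], [613.0, 111.0], 0.65)]
[429.07810419 237.13040067 329.39020209]
```

View pics/w1.png

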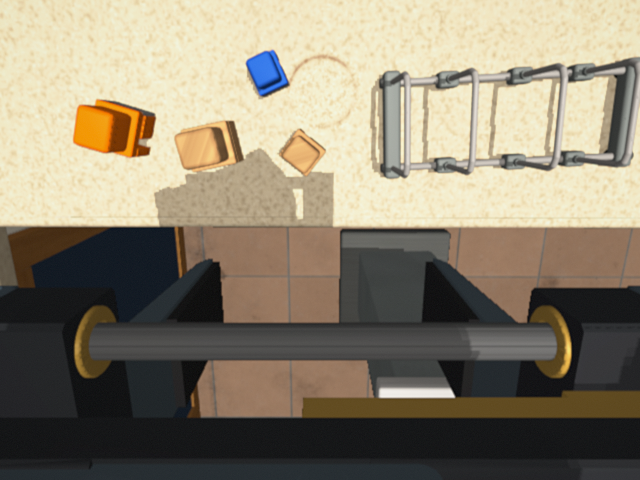

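w1 shows the rack on the right, with top bars at columns of about 405 (fixed), 473, 560 and 632. The large beech gauge is at (207,147), with its plate side to the left (+y) and turned a little. I'll enlarge both to measure them.

```bash
python3 - <<'E'
import cv2,numpy as np
f=cv2.imread("pics/w1.png")
a=cv2.resize(f[115:180,165:250],None,fx=4.6,fy=4.6,interpolation=cv2.INTER_CUBIC)
b=cv2.resize(f[50:190,370:640],None,fx=2.96,fy=2.96,interpolation=cv2.INTER_CUBIC)[:,:800]
c=np.zeros((b.shape[0]-0+300,800,3),np.uint8)[:600]*0
c=np.zeros((600,800,3),np.uint8)
b=cv2.resize(f[60:190,370:640],(780,376),interpolation=cv2.INTER_CUBIC)
c[:376,:780]=b
a=cv2.resize(f[120:176,170:250],(314,220),interpolation=cv2.INTER_CUBIC); c[378:598,:314]=a
cv2.imwrite("pics/comb.png",c); print(780/270,376/130,314/80,220/56)
E
```

```text
2.888888888888889 2.8923076923076922 3.925 3.9285714285714284
```

View pics/comb.png

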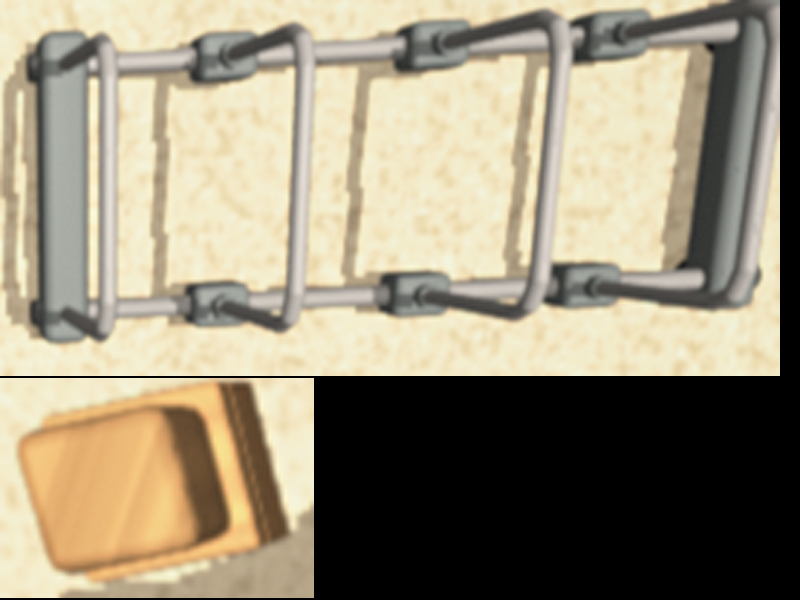

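```bash
python3 - <<'E'
from h import *
d=np.load("w1.npz")
for n,a,b in [("E",(107,55),(107,318)),("1",(304,55),(296,305)),("2",(558,45),(540,290)),("3",(770,30),(745,285))]:
    p=[ray(d,370+u/2.8889,60+v/2.8923,105)[:2] for u,v in(a,b)]
    print(n,np.round(p,1).tolist(),"mid",np.round((p[0]+p[1])/2,1),"slope",np.round(np.degrees(np.arctan2(*(p[0]-p[1])[::-1])),1))
p=np.array([ray(d,170+u/3.925,120+(v-378)/3.9286,90)[:2] for u,v in[(20,440),(165,408),(195,545),(58,572)]])
print(np.round(p,1)); c=p.mean(0); print("grip",c)
for i in range(4):
    e=p[(i+1)%4]-p[i]; print(round(np.hypot(*e),1),round(np.degrees(np.arctan2(e[1],e[0])),1))
# rack axis by cross-feet: centre points
for u,v in [(62,187)]: print(ray(d,370+u/2.8889,60+v/2.8923,12))
E
```

```text
E [[544.3, 162.0], [464.3, 157.3]] mid [504.3 159.7] slope 3.4
1 [[544.6, 101.5], [468.7, 96.2]] mid [506.6  98.8] slope 4.0
2 [[547.7, 23.8], [473.8, 17.8]] mid [510.7  20.8] slope 4.7
3 [[552.3, -40.3], [475.6, -48.2]] mid [513.9 -44.3] slope 5.9
[[494.2 377.5]
 [501.9 341.8]
 [469.2 336.6]
 [462.4 371. ]]
grip [481.94268958 356.73364434]
36.6 -77.9
33.1 -171.0
35.1 101.1
32.5 11.6
[505.44395647 158.54891538  12.        ]
```

```bash
python3 - <<'E'
from h import *
goto([482,357,125],np.radians(11)); goto([482,357,66],np.radians(11))
E
```

```text
row [ 2.11 -4.8   8.18] [ 0.    0.   -2.21] t 3.27
row [ 2.11 -4.8  10.54] [ 0.    0.   -2.21] t 3.27
```

Request:
apply_moves(plan="2.1 -4.8 3 0 0 -2.2;2.1 -4.8 4 0 0 -2.2;2.1 -4.8 6 0 0 -2.2;2.1 -4.8 8.2 0 0 -2.2;2.1 -4.8 8.2 0 0 -2.2;2.1 -4.8 8.2 0 0 -2.2;2.1 -4.8 8.2 0 0 -2.2;2.1 -4.8 8.2 0 0 -2.2", jaw=60, force=60)

```text
time_s: 3.93
tool_pos: [480.7, 357.1, 122.8]
eef_rot: [3.125, 0.302, -0.006]
force: [-0.2, -0.1, 0.4]
opening: 59.9
grasp_force: 0.0
```

```bash
python3 - <<'E'
from h import *
goto([482,357,66],np.radians(11))
d=optics.get_image("wrist"); cv2.imwrite("pics/w2.png",d["frame"])
print([(np.round(r["xyz"],0).tolist(),round(r["conf"],2)) for r in optics.search_frame("wrist","gauge_grip")])
E
```

```text
row [0.06 0.01 2.27] [0.02 0.05 0.01] t 3.93
[([491.0, 361.0, 91.0], 0.95), ([559.0, 306.0, 64.0], 0.87), ([505.0, 452.0, 83.0], 0.68)]
```

View pics/w2.png

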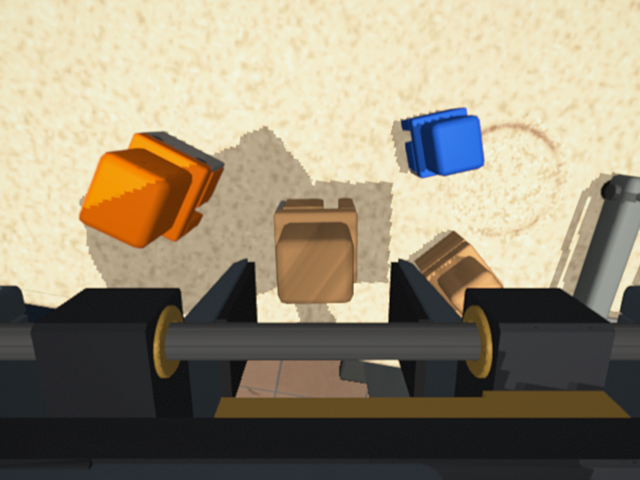

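w2 shows the gauge grip block square between the fingers, with its top face at rows of about 225–301 and columns 277–354. I'll check the x offset, then grasp.

```bash
python3 - <<'E'
from h import *
d=optics.get_image("wrist")
p=np.array([ray(d,u,v,91)[:2] for u,v in[(281,226),(351,223),(354,301),(277,302)]])
print(np.round(p,1),p.mean(0),[round(np.hypot(*(p[(i+1)%4]-p[i])),1) for i in range(4)])
c=p.mean(0); goto([c[0],c[1],66],np.radians(11))
E
```

```text
[[505.2 381. ]
 [513.4 347.3]
 [472.9 337. ]
 [464.6 376.2]] [489.02604747 360.36469251] [np.float64(34.7), np.float64(41.8), np.float64(40.1), np.float64(40.9)]
row [ 0.26 -0.05  2.44] [-0.01 -0.03  0.  ] t 4.08
```

Request:
apply_moves(plan="0.2 0 0.8 0 0 0;0.2 0 1.6 0 0 0;0.2 0 2.4 0 0 0;0.2 0 2.4 0 0 0;0.2 0 2.4 0 0 0")

```text
time_s: 4.5
tool_pos: [486.9, 358.9, 66.0]
eef_rot: [-3.127, -0.302, -0.002]
force: [0.5, -0.5, -0.5]
opening: 59.6
grasp_force: 0.0
```

Request:
apply_moves(plan="0 0 0 0 0 0;0 0 0 0 0 0;0 0 0 0 0 0;0 0 0 0 0 0;0 0 0 0 0 0;0 0 0 0 0 0", jaw=20, force=60)

```text
time_s: 5.0
tool_pos: [487.2, 359.5, 65.6]
eef_rot: [-3.126, -0.303, -0.003]
force: [0.5, 0.4, 10.9]
opening: 39.6
grasp_force: 59.9
```

```bash
python3 - <<'E'
from h import *
for i in range(3):
    s=readout.state(); print(s["tool_pos"],s["eef_rot"],s["force"],s["grasp_force"],s["opening"])
E
```

```text
[487.1848729  359.48559104  65.57796418] [-3.12618168e+00 -3.02550939e-01 -2.97328537e-03] [ 0.49546066  0.35612238 10.86923606] 59.918843507766724 39.61880889725294
[487.1848729  359.48559104  65.57796418] [-3.12618168e+00 -3.02550939e-01 -2.97328537e-03] [ 0.49546066  0.35612238 10.86923606] 59.918843507766724 39.61880889725294
[487.1848729  359.48559104  65.57796418] [-3.12618168e+00 -3.02550939e-01 -2.97328537e-03] [ 0.49546066  0.35612238 10.86923606] 59.918843507766724 39.61880889725294
```

```bash
python3 - <<'E'
from h import *
goto([506,108.8,210],np.radians(3.5))
E
```

```text
row [-1.17  9.98 -5.79] [-0.01 -0.02  1.51] t 5.0
```

Request:
apply_moves(plan="0 0 -1 0 0 0;0 0 -2.5 0 0 0;0 0 -4 0 0 0;-0.3 2 -5.8 0 0 1.5;-0.6 4 -5.8 0 0 1.5;-0.8 6 -5.8 0 0 1.5;-1.2 8 -5.8 0 0 1.5;-1.2 10 -5.8 0 0 1.5;-1.2 10 -5.8 0 0 1.5;-1.2 10 -5.8 0 0 1.5;-1.2 10 -5.8 0 0 1.5;-1.2 10 -5.8 0 0 1.5")

```text
time_s: 6.0
tool_pos: [505.0, 107.2, 209.7]
eef_rot: [-3.14, -0.094, -0.001]
force: [0.4, 1.2, -1.3]
opening: 39.9
grasp_force: 59.9
```

```bash
python3 - <<'E'
from h import *
goto([506,108.8,210],np.radians(3.5))
d=optics.get_image("wrist"); cv2.imwrite("pics/w3.png",d["frame"]); s=readout.state()
np.savez("w3.npz",pos=s["tool_pos"],rot=s["eef_rot"],**d)
print(s["tool_pos"],s["eef_rot"],s["force"],s["moment"],s["opening"])
E
```

```text
row [ 0.04 -0.06 -0.01] [-0.   -0.   -0.01] t 6.0
[504.92524162 108.08071063 209.57740027] [-3.13985857e+00 -9.60950496e-02 -3.75307916e-04] [ 0.23088808  0.29588207 -1.56808164] [ 0.0092667  -0.0038567   0.01488597] 39.61358440077507
```

View pics/w3.png

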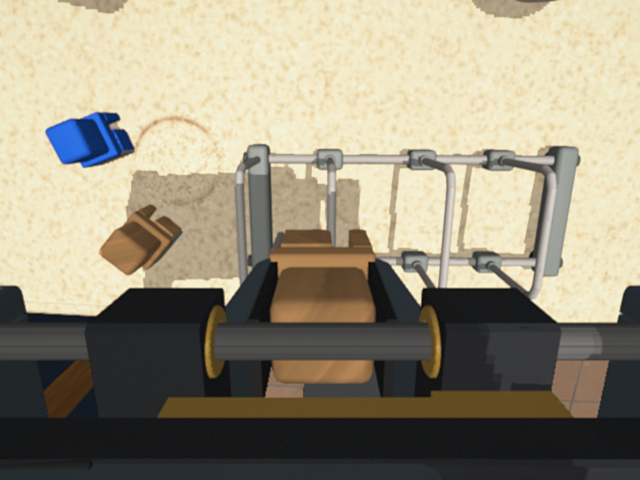

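w3 shows the gauge held, with its legs at (308,238) thick and (359,240) hook, so the slot is at column about 340. The bars are at columns of about 241 (fixed), 331 (hoop_1), 447 (hoop_2) and 550 (hoop_3). I'll measure them by sub-pixel fitting.

```bash
cat >> h.py <<'E'
def bar(d,u0,v0,v1,u1=None,w=11,z=105):
    """fit a bar's centre line; u0 at row v0, u1 at row v1; returns world points"""
    hsv=cv2.cvtColor(d["frame"],cv2.COLOR_BGR2HSV)[...,1].astype(float)
    u1=u0 if u1 is None else u1; P=[]
    for v in range(v0,v1):
        c=int(round(u0+(u1-u0)*(v-v0)/(v1-v0))); x=np.arange(c-w,c+w+1); a=hsv[v,x]
        bg=np.percentile(a,80); k=np.clip(bg*0.7-a,0,None)
        if k.sum()<40: continue
        P.append(ray(d,(k*x).sum()/k.sum()+0.,v,z)[:2])
    P=np.array(P); 
    f=np.polyfit(P[:,0],P[:,1],1); r=P[:,1]-np.polyval(f,P[:,0]); g=abs(r)<max(1,1.5*np.std(r))
    f=np.polyfit(P[g,0],P[g,1],1); r=P[g,1]-np.polyval(f,P[g,0])
    return f,len(P),g.sum(),np.std(r),P[:,0].min(),P[:,0].max()
E
python3 - <<'E'
from h import *
d=dict(np.load("w3.npz"))
for n,a in [("E",(241,180,250)),("1",(332,172,228,332)),("2",(450,180,280,440)),("3",(551,185,270,541))]:
    f,m,g,sd,x0,x1=bar(d,*a); print(n,"slope deg",round(np.degrees(np.arctan(f[0])),2),"y@x508",round(np.polyval(f,508),2),m,g,round(sd,2),round(x0),round(x1))
M=Ro.from_rotvec(d["rot"]).as_matrix(); 
G=lambda x,y,z: d["pos"]+M@np.array([x,-(y-10),-(z-65.6)])
for y in(35,5,-5,-15): print(y,[proj(d,G(23,y,z)).round(1).tolist() for z in(0,30)])
h=cv2.cvtColor(d["frame"],cv2.COLOR_BGR2GRAY)
for v in (236,240,243): print(v,h[v,272:384].tolist())
E
```

```text
E slope deg 0.67 y@x508 158.68 70 70 0.06 496 543
1 slope deg 3.36 y@x508 99.85 56 56 0.29 515 552
2 slope deg 3.36 y@x508 21.44 93 88 0.33 482 551
3 slope deg 3.54 y@x508 -46.45 10 9 0.54 503 549
35 [[273.5, 220.5], [266.5, 234.1]]
5 [[326.1, 220.4], [326.7, 234.0]]
-5 [[343.7, 220.4], [346.8, 234.0]]
-15 [[361.2, 220.4], [366.8, 234.0]]
236 [110, 166, 177, 166, 131, 89, 77, 79, 78, 75, 72, 75, 78, 77, 78, 78, 78, 80, 78, 78, 79, 78, 80, 82, 80, 81, 81, 82, 80, 78, 79, 77, 75, 76, 73, 73, 74, 74, 73, 73, 73, 73, 73, 75, 73, 74, 74, 74, 76, 75, 76, 77, 75, 74, 75, 73, 73, 71, 81, 114, 134, 127, 113, 121, 154, 167, 169, 168, 168, 169, 170, 169, 168, 168, 165, 160, 134, 86, 75, 77, 80, 79, 79, 80, 79, 80, 79, 79, 79, 79, 80, 79, 78, 74, 79, 137, 218, 238, 234, 230, 228, 228, 233, 236, 237, 236, 238, 239, 238, 235, 231, 225]
240 [101, 159, 151, 100, 77, 77, 78, 77, 75, 74, 78, 78, 79, 77, 76, 77, 77, 77, 77, 78, 77, 77, 79, 80, 80, 79, 79, 78, 79, 79, 79, 80, 79, 81, 82, 81, 82, 82, 79, 80, 80, 76, 76, 75, 74, 75, 73, 72, 72, 73, 73, 74, 75, 75, 76, 76, 76, 74, 77, 101, 133, 128, 115, 127, 156, 166, 170, 169, 163, 159, 156, 157, 162, 164, 163, 156, 124, 80, 69, 77, 81, 80, 79, 82, 80, 81, 81, 79, 80, 82, 80, 79, 81, 80, 79, 75, 92, 154, 219, 230, 229, 228, 224, 222, 222, 226, 230, 232, 233, 233, 231, 231]
243 [79, 107, 90, 80, 79, 79, 78, 75, 80, 98, 105, 107, 106, 105, 104, 104, 104, 103, 103, 101, 102, 101, 102, 101, 101, 102, 102, 104, 103, 106, 104, 106, 106, 106, 105, 104, 104, 107, 106, 106, 109, 109, 110, 110, 109, 108, 107, 106, 103, 101, 101, 99, 99, 98, 98, 98, 98, 97, 93, 103, 130, 128, 115, 130, 162, 166, 164, 164, 164, 159, 155, 159, 166, 168, 169, 159, 121, 78, 67, 71, 73, 75, 74, 75, 75, 74, 74, 74, 76, 76, 75, 75, 78, 77, 77, 78, 74, 80, 132, 212, 236, 229, 221, 216, 216, 220, 227, 232, 236, 236, 237, 234]
```

```bash
python3 - <<'E'
from h import *
d=dict(np.load("w3.npz"))
M=Ro.from_rotvec(d["rot"]).as_matrix(); print("yaw",np.degrees(np.arctan2(M[1,0],M[0,0])))
for z in (159,164,169):
    for u in (331,339.7,348.4,368.3):
        p=ray(d,u,240,z); q=M.T@(p-d["pos"]); print(z,u,p.round(1),"tool",q.round(1))
f=bar(d,332,172,228,332)[0]
for x in (520,528): print(x,np.polyval(f,x))
E
```

```text
yaw 3.5059667375541275
159 331 [521.  101.6 159. ] tool [15.7  7.5 50.6]
159 339.7 [521.3  96.9 159. ] tool [15.7 12.2 50.6]
159 348.4 [521.6  92.2 159. ] tool [15.7 16.9 50.6]
159 368.3 [522.2  81.5 159. ] tool [15.7 27.6 50.6]
164 331 [522.4 101.8 164. ] tool [17.1  7.4 45.6]
164 339.7 [522.7  97.2 164. ] tool [17.1 12.  45.6]
164 348.4 [523.   92.6 164. ] tool [17.1 16.5 45.6]
164 368.3 [523.6  82.2 164. ] tool [17.1 27.  45.6]
169 331 [523.8 102.  169. ] tool [18.5  7.3 40.6]
169 339.7 [524.1  97.5 169. ] tool [18.5 11.7 40.6]
169 348.4 [524.4  93.  169. ] tool [18.5 16.2 40.6]
169 368.3 [525.   82.9 169. ] tool [18.5 26.4 40.6]
520 100.55515987516033
528 101.0250354725236
```

Request:
apply_moves(plan="0.12 -0.14 0.6 0 0 0;0.12 -0.14 1.2 0 0 0;0.12 -0.14 1.2 0 0 0;0.12 -0.14 1.2 0 0 0")

```text
time_s: 6.38
tool_pos: [507.1, 112.6, 179.1]
eef_rot: [3.14, 0.1, -0.003]
force: [0.1, -0.4, -1.2]
opening: 39.6
grasp_force: 59.9
```

```bash
python3 - <<'E'
from h import *
d=optics.get_image("wrist"); s=readout.state()
np.savez("w4.npz",pos=s["tool_pos"],rot=s["eef_rot"],**d)
print(s["tool_pos"],s["eef_rot"],s["force"])
f=d["frame"]; cv2.imwrite("pics/w4.png",cv2.resize(f[120:270,200:400],(800,600),interpolation=cv2.INTER_CUBIC))
E
```

```text
[507.60972563 112.43510358 179.69175914] [-3.13999409e+00 -9.91548260e-02  4.89801875e-04] [-0.07022585  0.15560855 -0.81590999]
```

View pics/w4.png

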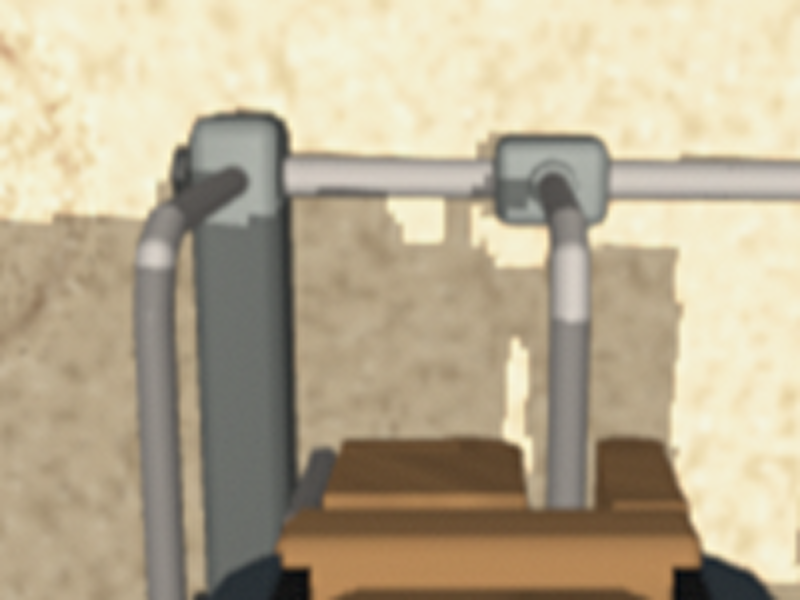

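w4 shows hoop_1's bar at crop column 567 inside the slot, between 524 and 597, nearly centred. The fixed bar is at crop column 160, and the plate at (315,480) is clear of it.

```bash
python3 - <<'E'
from h import *
d=dict(np.load("w4.npz")); M=Ro.from_rotvec(d["rot"]).as_matrix()
print("yaw",np.degrees(np.arctan2(M[1,0],M[0,0])))
for n,u,v,z in [("bar hi",571,300,105),("bar lo",567,500,105),("thick",524,480,114+15),("hook",597,480,114+15),("thick",524,505,114+30),("hook",597,505,114+30),("E",155,290,105),("E",165,580,105)]:
    p=ray(d,200+u/4,120+v/4,z); print(n,p.round(1),(M.T@(p-d["pos"])).round(1))
E
```

```text
yaw 3.6173739515402414
bar hi [544.  101.1 105. ] [35.6 13.6 74.7]
bar lo [513.7  99.3 105. ] [ 5.3 13.5 74.7]
thick [523.2 107.  129. ] [15.2  6.4 50.7]
hook [523.8  97.2 129. ] [15.3 16.2 50.7]
thick [524.2 107.4 144. ] [16.3  6.1 35.7]
hook [524.8  98.2 144. ] [16.3 15.3 35.7]
E [541.6 161.4 105. ] [ 37.  -46.7  74.7]
E [497.1 159.4 105. ] [ -7.5 -47.6  74.7]
```

Request:
apply_moves(plan="0 0.07 0 0 0 0;0 0.07 0.2 0 0 0;0 0.07 0.4 0 0 0;0 0.07 0.5 0 0 0;0 0.07 0.5 0 0 0")

```text
time_s: 6.85
tool_pos: [507.5, 109.8, 166.2]
eef_rot: [3.14, 0.097, -0.002]
force: [-0.7, -0.4, -1.7]
opening: 39.5
grasp_force: 59.9
```

No contact, so I'm continuing down.

Request:
apply_moves(plan="0 0 0.2 0 0 0;0 0 0.4 0 0 0;0 0 0.6 0 0 0;0 0 0.78 0 0 0;0 0 0.78 0 0 0;0 0 0.78 0 0 0")

```text
time_s: 7.35
tool_pos: [507.6, 109.9, 147.0]
eef_rot: [3.14, 0.097, -0.001]
force: [-0.2, 1.1, -1.4]
opening: 39.7
grasp_force: 59.9
```

Request:
apply_moves(plan="0 -0.04 0 0 0 0;0 -0.08 0 0 0 0;0 -0.12 0 0 0 0;0 -0.16 0 0 0 0;0 -0.2 0 0 0 0;0 -0.24 0 0 0 0;0 -0.28 0 0 0 0;0 -0.32 0 0 0 0;0 -0.36 0 0 0 0;0 -0.36 0 0 0 0")

```text
time_s: 8.18
tool_pos: [507.5, 117.9, 147.5]
eef_rot: [3.138, 0.098, 0.001]
force: [0.5, -11.0, -0.1]
opening: 39.6
grasp_force: 59.9
```

```bash
python3 - <<'E'
from h import *
s=readout.state(); print(s["tool_pos"],s["eef_rot"],s["force"],s["moment"],s["opening"])
d=optics.get_image("wrist"); s=readout.state(); M=Ro.from_rotvec(s["eef_rot"]).as_matrix()
print(s["tool_pos"],s["force"])
cv2.imwrite("pics/w5.png",d["frame"][120:300,180:420]); np.savez("w5.npz",pos=s["tool_pos"],rot=s["eef_rot"],**d)
for n,X in [("E",[0,-36,74.7-32])]: pass
h=d["frame"]
for v in (190,200,210): print(v,cv2.cvtColor(h,cv2.COLOR_BGR2HSV)[v,230:290,1].tolist())
E
```

```text
[507.52191594 117.92448166 147.52610141] [3.13809466e+00 9.78461425e-02 7.56944829e-04] [  0.50339613 -10.99027875  -0.13604522] [-2.35284357 -0.19108789 -0.02833193] 39.58239533890426
[507.5022361  117.92007268 147.4982662 ] [ 0.91495555 -9.99936449 -0.6032004 ]
190 [66, 59, 36, 18, 17, 19, 19, 19, 19, 19, 19, 17, 13, 31, 59, 65, 67, 50, 13, 10, 10, 9, 11, 11, 11, 9, 9, 11, 9, 11, 9, 9, 9, 9, 11, 11, 9, 7, 10, 8, 9, 10, 16, 5, 45, 60, 63, 62, 62, 61, 60, 62, 61, 61, 62, 61, 63, 64, 66, 64]
200 [57, 24, 16, 19, 18, 18, 18, 18, 21, 19, 19, 19, 48, 70, 72, 71, 72, 68, 37, 8, 10, 9, 9, 9, 11, 11, 11, 14, 14, 7, 9, 11, 9, 11, 9, 9, 9, 10, 10, 8, 12, 7, 8, 14, 35, 59, 66, 68, 72, 71, 71, 72, 73, 71, 70, 71, 71, 73, 74, 72]
210 [49, 22, 17, 18, 18, 17, 19, 18, 18, 15, 15, 31, 58, 69, 67, 68, 69, 66, 50, 11, 10, 10, 9, 9, 14, 11, 13, 9, 7, 9, 11, 11, 9, 9, 12, 9, 11, 9, 10, 11, 11, 6, 8, 10, 21, 58, 66, 67, 67, 67, 69, 71, 71, 70, 69, 68, 69, 67, 66, 62]
```

```bash
python3 - <<'E'
from h import *
d=dict(np.load("w5.npz")); M=Ro.from_rotvec(d["rot"]).as_matrix()
for u,v in [(237.3,190),(236,200),(235.7,210)]:
    p=ray(d,u,v,105); print(p.round(1),(M.T@(p-d["pos"])).round(1))
f=bar(d,346,170,215,346)[0]; print(np.degrees(np.arctan(f[0])), np.polyval(f,520), np.polyval(f,507))
E
```

```text
[548.9 161.1 105. ] [ 44.  -40.6  42.4]
[543.7 161.8 105. ] [ 38.9 -41.6  42.4]
[538.6 161.9 105. ] [ 33.8 -42.   42.4]
6.383373628931085 103.37090335672625 101.91653946252869
```

Request:
apply_moves(plan="0 -0.04 0 0 0 0;0 -0.08 0 0 0 0;0 -0.12 0 0 0 0;0 -0.16 0 0 0 0;0 -0.2 0 0 0 0;0 -0.24 0 0 0 0;0 -0.28 0 0 0 0;0 -0.32 0 0 0 0;0 -0.36 0 0 0 0;0 -0.4 0 0 0 0;0 -0.4 0 0 0 0")

```text
time_s: 9.15
tool_pos: [506.9, 127.9, 147.5]
eef_rot: [3.138, 0.098, 0.001]
force: [1.8, -10.2, -1.0]
opening: 40.0
grasp_force: 59.9
```

```bash
python3 - <<'E'
from h import *
d=optics.get_image("wrist"); s=readout.state(); M=Ro.from_rotvec(s["eef_rot"]).as_matrix()
print(s["tool_pos"],s["force"],s["moment"],s["eef_rot"])
f=d["frame"]; cv2.imwrite("pics/w6.png",cv2.resize(f[150:300,220:380],(800,750))[:600]); np.savez("w6.npz",pos=s["tool_pos"],rot=s["eef_rot"],**d)
h=cv2.cvtColor(f,cv2.COLOR_BGR2HSV)
for v in (195,205,215): 
    a=h[v,225:280,1]; i=np.where(a<30)[0]+225; print(v,i.tolist())
E
```

```text
[506.92878984 127.90316229 147.49963568] [  1.25234007 -10.56857056  -1.05446947] [-2.36332719 -0.3118015  -0.08936718] [3.13819411e+00 9.78730830e-02 8.10547134e-04]
195 [251, 252, 253, 254, 255, 256, 257, 258, 259, 260, 261, 262, 263, 264, 265, 266, 267, 268, 269, 270, 271, 272, 273, 274, 275, 276, 277, 278, 279]
205 [251, 252, 253, 254, 255, 256, 257, 258, 259, 260, 261, 262, 263, 264, 265, 266, 267, 268, 269, 270, 271, 272, 273, 274, 275, 276, 277, 278, 279]
215 [251, 252, 253, 254, 255, 256, 257, 258, 259, 260, 261, 262, 263, 264, 265, 266, 267, 268, 269, 270, 271, 272, 273, 274, 275, 276, 277, 278, 279]
```

Request:
apply_moves(plan="0 -0.02 0 0 0 0;0 -0.04 0 0 0 0;0 -0.06 0 0 0 0;0 -0.08 0 0 0 0;0 -0.1 0 0 0 0;0 -0.12 0 0 0 0")

```text
time_s: 9.7
tool_pos: [506.8, 130.7, 147.5]
eef_rot: [3.138, 0.098, 0.001]
force: [1.7, -11.7, -1.0]
opening: 39.9
grasp_force: 59.9
```

Request:
apply_moves(plan="0 -0.01 0 0 0 0;0 -0.02 0 0 0 0;0 -0.03 0 0 0 0;0 -0.04 0 0 0 0")

```text
time_s: 10.03
tool_pos: [506.7, 131.7, 147.5]
eef_rot: [3.138, 0.098, 0.001]
force: [1.7, -11.3, -0.9]
opening: 39.6
grasp_force: 59.9
```

Request:
apply_moves(plan="0 -0.01 0 0 0 0;0 -0.02 0 0 0 0;0 -0.03 0 0 0 0;0 -0.04 0 0 0 0")

```text
time_s: 10.37
tool_pos: [506.7, 132.7, 147.5]
eef_rot: [3.138, 0.098, 0.001]
force: [1.9, -12.3, -0.8]
opening: 39.5
grasp_force: 59.9
```

Request:
apply_moves(plan="0 -0.01 0 0 0 0;0 -0.01 0 0 0 0;0 -0.02 0 0 0 0;0 -0.02 0 0 0 0")

```text
time_s: 10.7
tool_pos: [506.6, 133.3, 147.5]
eef_rot: [3.138, 0.098, 0.001]
force: [1.7, -11.4, -0.6]
opening: 39.5
grasp_force: 59.9
```

Request:
apply_moves(plan="0 -0.01 0 0 0 0;0 -0.01 0 0 0 0;0 -0.02 0 0 0 0;0 -0.02 0 0 0 0")

```text
time_s: 11.03
tool_pos: [506.6, 133.8, 147.5]
eef_rot: [3.138, 0.098, 0.001]
force: [1.7, -12.1, -1.3]
opening: 39.8
grasp_force: 59.9
```

```bash
python3 - <<'E'
from h import *
d=optics.get_image("wrist"); f=d["frame"]
cv2.imwrite("pics/w7.png",cv2.resize(f[150:290,220:400],(771,600),interpolation=cv2.INTER_CUBIC))
s=readout.state(); print(s["tool_pos"],s["force"],s["moment"]); np.savez("w7.npz",pos=s["tool_pos"],rot=s["eef_rot"],**d)
E
```

```text
[506.63232817 133.73594654 147.5023196 ] [  1.78302755 -12.23627548  -2.16379237] [-2.57073077 -0.3909334  -0.08239933]
```

View pics/w7.png

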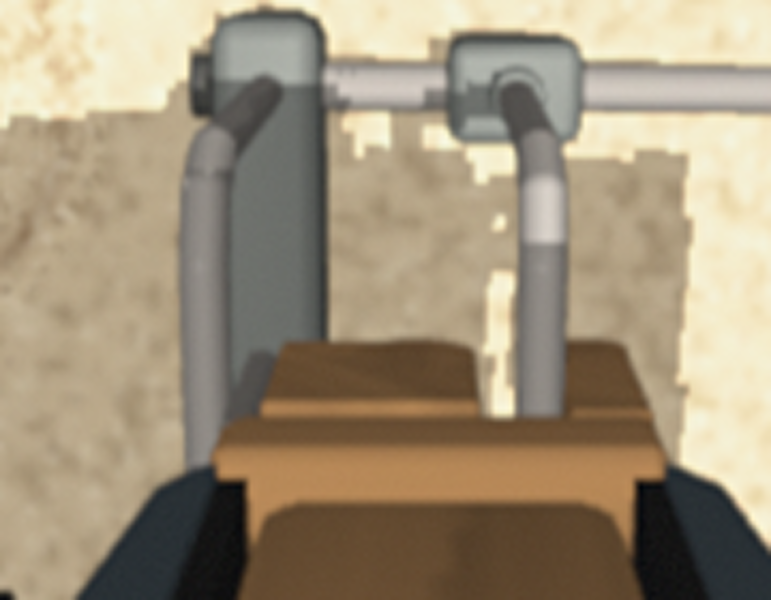

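w7 shows the hook leg drawing hoop_1. The bars are at crop columns 207 (fixed) and 543, and the plate is at (250,390), a little short of the fixed bar.

```bash
python3 - <<'E'
from h import *
d=dict(np.load("w7.npz")); M=Ro.from_rotvec(d["rot"]).as_matrix(); k=771/180
for n,u,v,z in [("E",205,250,105),("E",207,400,105),("1",545,250,105),("1",541,400,105),("thick",478,405,82+24),("hook",566,405,82+24)]:
    p=ray(d,220+u/k,150+v/(600/140),z); print(n,p.round(1),(M.T@(p-d["pos"])).round(1))
E
```

```text
E [539.6 161.4 105. ] [ 34.6 -25.7  42.5]
E [521.1 160.7 105. ] [ 16.1 -26.1  42.5]
1 [542.1 121.3 105. ] [34.6 14.6 42.6]
1 [523.7 120.3 105. ] [16.1 14.4 42.5]
thick [522.8 127.9 106. ] [15.8  6.7 41.5]
hook [523.5 117.3 106. ] [15.8 17.3 41.5]
```

Request:
apply_moves(plan="0 -0.01 0 0 0 0;0 -0.01 0 0 0 0;0 -0.01 0 0 0 0")

```text
time_s: 11.33
tool_pos: [506.6, 134.0, 147.5]
eef_rot: [3.138, 0.098, 0.001]
force: [1.7, -12.1, -1.1]
opening: 39.8
grasp_force: 59.9
```

Request:
apply_moves(plan="0 -0.01 0 0 0 0;0 -0.01 0 0 0 0;0 -0.01 0 0 0 0")

```text
time_s: 11.58
tool_pos: [506.6, 134.1, 147.5]
eef_rot: [3.138, 0.098, 0.001]
force: [2.2, -13.0, -0.7]
opening: 39.6
grasp_force: 59.9
```

Request:
apply_moves(plan="0 -0.01 0 0 0 0;0 -0.01 0 0 0 0;0 -0.01 0 0 0 0")

```text
time_s: 11.83
tool_pos: [506.6, 134.2, 147.5]
eef_rot: [3.137, 0.098, 0.001]
force: [1.9, -15.1, -1.4]
opening: 39.8
grasp_force: 59.9
```

Request:
apply_moves(plan="0 -0.01 0 0 0 0;0 -0.01 0 0 0 0;0 -0.01 0 0 0 0")

```text
time_s: 12.08
tool_pos: [506.6, 134.2, 147.5]
eef_rot: [3.137, 0.098, 0.001]
force: [2.3, -17.0, -0.6]
opening: 40.0
grasp_force: 60.0
```

```bash
python3 - <<'E'
from h import *
for i in range(3):
    d=optics.get_image("side"); s=readout.state(); print(s["tool_pos"].round(2),s["force"].round(2),s["moment"].round(2))
E
```

```text
[506.6  134.21 147.49] [  1.74 -15.7   -1.88] [-3.71 -0.48 -0.13]
[506.57 134.21 147.47] [  4.24 -15.59  -0.66] [-3.75 -0.47 -0.11]
[506.61 134.2  147.49] [  1.79 -16.84  -1.57] [-3.72 -0.42 -0.06]
```

Request:
apply_moves(plan="0 0.05 0 0 0 0;0 0.1 0 0 0 0;0 0.14 0 0 0 0;0 0.14 0 0 0 0;0 0.14 0 0 0 0")

```text
time_s: 12.65
tool_pos: [506.4, 132.4, 147.4]
eef_rot: [-3.14, -0.097, -0.0]
force: [0.3, 0.2, -1.0]
opening: 40.0
grasp_force: 60.0
```

```bash
python3 - <<'E'
from h import *
d=optics.get_image("wrist"); s=readout.state(); print(s["tool_pos"].round(2),s["force"].round(2),s["moment"].round(2)); np.savez("w8.npz",pos=s["tool_pos"],rot=s["eef_rot"],**d)
M=Ro.from_rotvec(s["eef_rot"]).as_matrix()
for n,a in [("E",(269,205,240)),("1",(347,205,240))]:
    f,m,g,sd,x0,x1=bar(d,*a); print(n,np.degrees(np.arctan(f[0])).round(2),np.polyval(f,525).round(2),m,g,sd.round(2),x0.round(),x1.round())
E
```

```text
[506.41 132.46 147.36] [-0.22  0.11 -0.84] [-0.02  0.04 -0.04]
E 1.49 155.92 9 9 0.12 530.0 541.0
1 2.94 121.18 35 35 0.1 526.0 543.0
```

Request:
apply_moves(plan="0 0 -0.4 0 0 0;0 0 -0.8 0 0 0;0 0 -1.2 0 0 0;0 0 -1.6 0 0 0;0 1 -1.6 0 0 0;0 2 -1.6 0 0 0;0 3 -1.6 0 0 0;0 3.95 -1.6 0 0 0;0 3.95 -1.3 0 0 0;0 3.95 -1.3 0 0 0;0 3.95 -1.3 0 0 0")

```text
time_s: 13.62
tool_pos: [512.5, 34.0, 180.2]
eef_rot: [-3.14, -0.097, 0.0]
force: [-0.3, 0.2, -1.2]
opening: 39.9
grasp_force: 60.0
```

```bash
cat >> h.py <<'E'
def look(fn,guess):
    d=optics.get_image("wrist"); s=readout.state(); np.savez(fn,pos=s["tool_pos"],rot=s["eef_rot"],**d)
    M=Ro.from_rotvec(s["eef_rot"]).as_matrix()
    print(s["tool_pos"].round(2),s["force"].round(1),"yaw",np.degrees(np.arctan2(M[1,0],M[0,0])).round(2))
    # guess: tool y of bars -> project, fit, report in tool frame
    for y in guess:
        q=[M@np.array([x,y,0])+s["tool_pos"] for x in (31,18)]
        for p in q: p[2]=105
        (u0,v0),(u1,v1)=[proj(d,p) for p in q]
        try:
            f,m,g,sd,x0,x1=bar(d,u0,int(v0),int(v1),u1,w=13)
            X=np.array([525,np.polyval(f,525),105]); t=M.T@(X-s["tool_pos"])
            print("bar tool y",t[1].round(2),"slope-yaw",(np.degrees(np.arctan(f[0])-np.arctan2(M[1,0],M[0,0]))).round(2),m,g,sd.round(2),"cols",round(u0),round(u1),"rows",int(v0),int(v1))
        except Exception as e: print(y,"err",e,u0,v0,u1,v1)
    return d,s
E
python3 - <<'E'
from h import *
d,s=look("w9.npz",[13.5])
g=cv2.cvtColor(d["frame"],cv2.COLOR_BGR2GRAY)
cv2.imwrite("pics/w9.png",cv2.resize(d["frame"][140:290,220:420],(800,600),interpolation=cv2.INTER_CUBIC))
E
```

```text
[512.54  34.33 180.3 ] [ 0.3 -0.4 -0.7] yaw 3.56
bar tool y 12.78 slope-yaw -0.2 21 21 0.25 cols 341 341 rows 203 224
```

Request:
apply_moves(plan="0 0.02 0.2 0 0 0;0 0.02 0.4 0 0 0;0 0.02 0.5 0 0 0;0 0.02 0.5 0 0 0")

```text
time_s: 14.0
tool_pos: [512.1, 33.7, 166.6]
eef_rot: [-3.14, -0.098, 0.002]
force: [-0.4, -0.2, -0.8]
opening: 39.4
grasp_force: 60.0
```

Request:
apply_moves(plan="0 0 0.2 0 0 0;0 0 0.4 0 0 0;0 0 0.6 0 0 0;0 0 0.78 0 0 0;0 0 0.78 0 0 0;0 0 0.78 0 0 0")

```text
time_s: 14.5
tool_pos: [512.4, 33.3, 147.5]
eef_rot: [-3.14, -0.097, 0.001]
force: [-0.1, -0.3, -0.6]
opening: 39.9
grasp_force: 60.0
```

```bash
python3 - <<'E'
from h import *
d,s=look("w10.npz",[12.5])
print(s["moment"])
f=d["frame"]; S=cv2.cvtColor(f,cv2.COLOR_BGR2HSV)[...,1]
for v in (200,215,230): print(v,(np.where(S[v,100:400]<30)[0]+100).tolist())
cv2.imwrite("pics/w10.png",f)
E
```

```text
[512.59  33.25 147.79] [ 1.  -0.1 -1.7] yaw 3.55
bar tool y 10.95 slope-yaw -3.78 25 25 0.16 cols 343 343 rows 214 239
[-0.01043602 -0.00021157  0.01942915]
200 [129, 130, 131, 132, 133, 134, 135, 136, 137, 138, 139, 140, 141, 142, 143, 144, 145, 146, 147, 148, 149, 150, 151, 152, 153, 154, 155, 156, 157, 158, 159, 338, 339, 340, 341, 342, 343, 344, 345, 346, 347]
215 [131, 132, 133, 134, 135, 136, 137, 138, 139, 140, 141, 142, 143, 144, 145, 146, 147, 148, 149, 150, 151, 152, 153, 154, 155, 156, 157, 158, 159, 160, 161, 338, 339, 340, 341, 342, 343, 344, 345, 346, 347]
230 [133, 134, 135, 136, 137, 138, 139, 140, 141, 142, 143, 144, 145, 146, 147, 148, 149, 150, 151, 152, 153, 154, 155, 156, 157, 158, 159, 160, 161, 162, 338, 339, 340, 341, 342, 343, 344, 345, 346]
```

Request:
apply_moves(plan="0 -0.04 0 0 0 0;0 -0.08 0 0 0 0;0 -0.12 0 0 0 0;0 -0.16 0 0 0 0;0 -0.22 0 0 0 0;0 -0.3 0 0 0 0;0 -0.38 0 0 0 0;0 -0.46 0 0 0 0;0 -0.54 0 0 0 0;0 -0.62 0 0 0 0;0 -0.7 0 0 0 0;0 -0.78 0 0 0 0")

```text
time_s: 15.55
tool_pos: [511.7, 51.6, 148.0]
eef_rot: [3.138, 0.098, 0.001]
force: [0.3, -13.7, -2.8]
opening: 39.6
grasp_force: 60.0
```

Request:
apply_moves(plan="0 -0.08 0 0 0 0;0 -0.16 0 0 0 0;0 -0.24 0 0 0 0;0 -0.32 0 0 0 0;0 -0.4 0 0 0 0;0 -0.48 0 0 0 0;0 -0.56 0 0 0 0;0 -0.64 0 0 0 0;0 -0.72 0 0 0 0;0 -0.8 0 0 0 0;0 -0.86 0 0 0 0;0 -0.9 0 0 0 0")

```text
time_s: 16.55
tool_pos: [510.5, 74.1, 148.0]
eef_rot: [3.138, 0.098, 0.001]
force: [2.8, -12.5, -3.2]
opening: 39.3
grasp_force: 60.0
```

Request:
apply_moves(plan="0 -0.06 0 0 0 0;0 -0.12 0 0 0 0;0 -0.18 0 0 0 0;0 -0.24 0 0 0 0;0 -0.3 0 0 0 0;0 -0.36 0 0 0 0;0 -0.42 0 0 0 0;0 -0.48 0 0 0 0;0 -0.54 0 0 0 0;0 -0.58 0 0 0 0;0 -0.62 0 0 0 0;0 -0.62 0 0 0 0")

```text
time_s: 17.55
tool_pos: [509.6, 89.6, 148.0]
eef_rot: [3.138, 0.098, 0.002]
force: [2.8, -11.3, -3.3]
opening: 39.8
grasp_force: 60.0
```

```bash
python3 - <<'E'
from h import *
s=readout.state(); print(s["tool_pos"].round(2),s["force"].round(2),s["moment"].round(2))
d=optics.get_image("wrist"); f=d["frame"]; S=cv2.cvtColor(f,cv2.COLOR_BGR2HSV)[...,1]
M=Ro.from_rotvec(s["eef_rot"]).as_matrix()
for v in (200,215,230):
    i=np.where(S[v,200:400]<30)[0]+200; runs=np.split(i,np.where(np.diff(i)>1)[0]+1)
    for r in runs:
        if 6<len(r)<18:
            p=ray(d,r.mean(),v,105); print(v,r[0],r[-1],(M.T@(p-s["tool_pos"])).round(1))
E
```

```text
[509.57  89.63 148.02] [  2.8  -11.26  -3.3 ] [-2.51 -0.57  0.02]
200 255 264 [ 38.8 -29.8  43. ]
200 342 351 [38.8 14.1 43.1]
215 254 264 [ 31.1 -30.4  43. ]
215 342 351 [31.1 14.3 43.1]
230 255 264 [ 23.2 -30.5  43. ]
230 341 351 [23.2 14.1 43.1]
```

Request:
apply_moves(plan="0 -0.03 0 0 0 0;0 -0.06 0 0 0 0;0 -0.09 0 0 0 0;0 -0.12 0 0 0 0;0 -0.14 0 0 0 0;0 -0.14 0 0 0 0")

```text
time_s: 18.1
tool_pos: [509.4, 93.1, 148.0]
eef_rot: [3.138, 0.098, 0.002]
force: [2.6, -11.7, -3.8]
opening: 40.0
grasp_force: 60.0
```

Request:
apply_moves(plan="0 -0.01 0 0 0 0;0 -0.01 0 0 0 0;0 -0.01 0 0 0 0")

```text
time_s: 18.35
tool_pos: [509.4, 93.3, 148.0]
eef_rot: [3.138, 0.098, 0.002]
force: [2.4, -12.7, -4.3]
opening: 39.9
grasp_force: 60.0
```

Request:
apply_moves(plan="0 -0.01 0 0 0 0;0 -0.01 0 0 0 0;0 -0.02 0 0 0 0;0 -0.02 0 0 0 0")

```text
time_s: 18.68
tool_pos: [509.4, 93.7, 148.0]
eef_rot: [3.138, 0.098, 0.002]
force: [2.6, -12.5, -4.2]
opening: 39.5
grasp_force: 60.0
```

Request:
apply_moves(plan="0 -0.01 0 0 0 0;0 -0.01 0 0 0 0;0 -0.01 0 0 0 0")

```text
time_s: 18.93
tool_pos: [509.3, 94.0, 148.0]
eef_rot: [3.138, 0.098, 0.002]
force: [3.3, -12.6, -3.2]
opening: 39.8
grasp_force: 60.0
```

Request:
apply_moves(plan="0 -0.01 0 0 0 0;0 -0.01 0 0 0 0;0 -0.01 0 0 0 0")

```text
time_s: 19.18
tool_pos: [509.3, 94.1, 148.0]
eef_rot: [3.138, 0.098, 0.002]
force: [3.4, -14.0, -2.7]
opening: 39.9
grasp_force: 60.0
```

Request:
apply_moves(plan="0 -0.01 0 0 0 0;0 -0.01 0 0 0 0;0 -0.01 0 0 0 0")

```text
time_s: 19.43
tool_pos: [509.3, 94.2, 148.0]
eef_rot: [3.137, 0.098, 0.002]
force: [3.7, -16.6, -3.5]
opening: 39.7
grasp_force: 60.0
```

```bash
python3 - <<'E'
from h import *
for i in range(2):
    s=readout.state(); print(s["tool_pos"].round(2),s["force"].round(2),s["moment"].round(2)); d=optics.get_image("wrist")
f=d["frame"]; S=cv2.cvtColor(f,cv2.COLOR_BGR2HSV)[...,1]
M=Ro.from_rotvec(s["eef_rot"]).as_matrix()
for v in (200,215,230):
    i=np.where(S[v,200:400]<30)[0]+200; runs=np.split(i,np.where(np.diff(i)>1)[0]+1)
    for r in runs:
        if 6<len(r)<18:
            p=ray(d,r.mean(),v,105); print(v,r[0],r[-1],(M.T@(p-s["tool_pos"])).round(1))
E
```

```text
[509.34  94.19 148.05] [  3.69 -16.61  -3.5 ] [-3.39 -0.7  -0.09]
[509.35  94.2  148.04] [  3.26 -15.59  -3.16] [-3.43 -0.64 -0.15]
200 264 273 [ 38.8 -25.3  43. ]
200 342 351 [38.8 14.2 43.1]
215 263 273 [ 31.  -25.8  43. ]
215 342 351 [31.  14.3 43.1]
230 264 273 [ 23.1 -25.8  43. ]
230 341 351 [23.1 14.2 43.1]
```

Request:
apply_moves(plan="0 0.05 0 0 0 0;0 0.1 0 0 0 0;0 0.14 0 0 0 0;0 0.14 0 0 0 0;0 0.14 0 0 0 0")

```text
time_s: 19.95
tool_pos: [508.9, 92.3, 147.9]
eef_rot: [-3.14, -0.097, 0.0]
force: [-0.1, 0.1, -1.2]
opening: 39.8
grasp_force: 60.0
```

```bash
python3 - <<'E'
from h import *
s=readout.state(); print(s["tool_pos"].round(2),s["force"].round(2),s["moment"].round(2))
for fn in ("w9.npz","w10.npz"):
    d=dict(np.load(fn)); M=Ro.from_rotvec(d["rot"]).as_matrix(); S=cv2.cvtColor(d["frame"],cv2.COLOR_BGR2HSV)[...,1]
    for v in (195,205,215,230):
        i=np.where(S[v,300:640]<30)[0]+300; runs=np.split(i,np.where(np.diff(i)>1)[0]+1)
        print(fn,v,[(r[0],r[-1],(M.T@(ray(d,r.mean(),v,105)-d["pos"])).round(1)[1]) for r in runs if 5<len(r)<25])
E
```

```text
[508.88  92.28 147.88] [-0.13  0.07 -1.23] [0.06 0.04 0.02]
w9.npz 195 [(np.int64(337), np.int64(345), np.float64(13.2)), (np.int64(449), np.int64(457), np.float64(78.6))]
w9.npz 205 [(np.int64(337), np.int64(345), np.float64(13.3)), (np.int64(449), np.int64(457), np.float64(79.1))]
w9.npz 215 [(np.int64(337), np.int64(344), np.float64(13.0)), (np.int64(448), np.int64(456), np.float64(79.0))]
w9.npz 230 [(np.int64(336), np.int64(344), np.float64(12.9)), (np.int64(447), np.int64(454), np.float64(78.9))]
w10.npz 195 [(np.int64(338), np.int64(347), np.float64(12.0)), (np.int64(465), np.int64(476), np.float64(76.4))]
w10.npz 205 [(np.int64(338), np.int64(347), np.float64(12.1)), (np.int64(467), np.int64(477), np.float64(77.6))]
w10.npz 215 [(np.int64(338), np.int64(347), np.float64(12.2)), (np.int64(467), np.int64(477), np.float64(78.1))]
w10.npz 230 [(np.int64(338), np.int64(346), np.float64(12.0)), (np.int64(465), np.int64(475), np.float64(77.9))]
```

Request:
apply_moves(plan="0 0 -0.4 0 0 0;0 0 -0.8 0 0 0;0 0 -1.2 0 0 0;0 0 -1.6 0 0 0;0 1.2 -1.6 0 0 0;0 2.4 -1.6 0 0 0;0 3.6 -1.6 0 0 0;0 4.5 -1.6 0 0 0;0 5 -1.6 0 0 0;0 5 -1.3 0 0 0;0 5 -1.3 0 0 0;0 5 -1.3 0 0 0")

```text
time_s: 20.95
tool_pos: [516.3, -31.6, 180.1]
eef_rot: [-3.14, -0.098, 0.001]
force: [-0.4, 0.5, -1.4]
opening: 39.6
grasp_force: 60.0
```

```bash
cat >> h.py <<'E'
def bars(d,s,rows=(195,205,215,230),lo=200,hi=640):
    M=Ro.from_rotvec(s["eef_rot"]).as_matrix(); S=cv2.cvtColor(d["frame"],cv2.COLOR_BGR2HSV)[...,1]
    print(s["tool_pos"].round(2),s["force"].round(2),s["moment"].round(2))
    for v in rows:
        i=np.where(S[v,lo:hi]<30)[0]+lo; runs=np.split(i,np.where(np.diff(i)>1)[0]+1)
        print(v,[(int(r[0]),int(r[-1]),float((M.T@(ray(d,r.mean(),v,105)-s["tool_pos"])).round(1)[1])) for r in runs if 5<len(r)<25])
E
python3 - <<'E'
from h import *
d=optics.get_image("wrist"); bars(d,readout.state())
E
```

```text
[516.42 -31.5  180.3 ] [-0.18  0.19 -0.76] [ 0.01  0.06 -0.04]
195 [(337, 346, 13.3), (394, 417, 50.7)]
205 [(337, 345, 13.1), (393, 416, 50.4)]
215 [(337, 345, 13.2), (392, 415, 50.1)]
230 [(337, 344, 13.0), (392, 414, 50.3)]
```

Request:
apply_moves(plan="0 0.02 0.2 0 0 0;0 0.02 0.4 0 0 0;0 0.02 0.5 0 0 0;0 0.02 0.5 0 0 0")

```text
time_s: 21.33
tool_pos: [516.3, -32.7, 167.0]
eef_rot: [-3.14, -0.098, 0.002]
force: [0.1, 0.2, -1.3]
opening: 39.7
grasp_force: 60.0
```

Request:
apply_moves(plan="0 0 0.2 0 0 0;0 0 0.4 0 0 0;0 0 0.6 0 0 0;0 0 0.78 0 0 0;0 0 0.78 0 0 0;0 0 0.78 0 0 0")

```text
time_s: 21.83
tool_pos: [516.5, -33.1, 148.0]
eef_rot: [-3.14, -0.097, 0.001]
force: [0.3, -0.6, -0.9]
opening: 39.7
grasp_force: 60.0
```

Request:
apply_moves(plan="0 -0.04 0 0 0 0;0 -0.08 0 0 0 0;0 -0.12 0 0 0 0;0 -0.16 0 0 0 0;0 -0.22 0 0 0 0;0 -0.3 0 0 0 0;0 -0.38 0 0 0 0;0 -0.46 0 0 0 0;0 -0.54 0 0 0 0;0 -0.62 0 0 0 0;0 -0.7 0 0 0 0;0 -0.78 0 0 0 0")

```text
time_s: 22.83
tool_pos: [515.8, -14.8, 148.6]
eef_rot: [3.138, 0.098, 0.001]
force: [1.4, -12.5, -4.3]
opening: 39.5
grasp_force: 60.0
```

Request:
apply_moves(plan="0 -0.08 0 0 0 0;0 -0.16 0 0 0 0;0 -0.24 0 0 0 0;0 -0.32 0 0 0 0;0 -0.4 0 0 0 0;0 -0.48 0 0 0 0;0 -0.56 0 0 0 0;0 -0.64 0 0 0 0;0 -0.72 0 0 0 0;0 -0.8 0 0 0 0;0 -0.88 0 0 0 0;0 -0.96 0 0 0 0")

```text
time_s: 23.83
tool_pos: [514.5, 9.2, 148.5]
eef_rot: [3.138, 0.098, 0.002]
force: [0.9, -12.8, -5.4]
opening: 39.6
grasp_force: 60.0
```

Request:
apply_moves(plan="0 -0.08 0 0 0 0;0 -0.16 0 0 0 0;0 -0.24 0 0 0 0;0 -0.32 0 0 0 0;0 -0.4 0 0 0 0;0 -0.48 0 0 0 0;0 -0.56 0 0 0 0;0 -0.64 0 0 0 0;0 -0.72 0 0 0 0;0 -0.8 0 0 0 0;0 -0.88 0 0 0 0;0 -0.96 0 0 0 0")

```text
time_s: 24.83
tool_pos: [513.2, 33.2, 148.5]
eef_rot: [3.138, 0.098, 0.002]
force: [2.3, -12.5, -5.6]
opening: 40.2
grasp_force: 59.9
```

Request:
apply_moves(plan="0 -0.08 0 0 0 0;0 -0.16 0 0 0 0;0 -0.24 0 0 0 0;0 -0.32 0 0 0 0;0 -0.38 0 0 0 0;0 -0.44 0 0 0 0;0 -0.5 0 0 0 0;0 -0.56 0 0 0 0;0 -0.6 0 0 0 0;0 -0.64 0 0 0 0;0 -0.64 0 0 0 0")

```text
time_s: 25.75
tool_pos: [512.3, 49.3, 148.6]
eef_rot: [3.138, 0.098, 0.002]
force: [3.3, -10.7, -5.2]
opening: 39.3
grasp_force: 59.9
```

```bash
python3 - <<'E'
from h import *
d=optics.get_image("wrist"); bars(d,readout.state())
E
```

```text
[512.24  49.25 148.55] [  3.47 -12.23  -4.38] [-2.34 -0.68 -0.09]
195 [(254, 264, -30.1), (342, 351, 14.1)]
205 [(254, 263, -30.5), (342, 351, 14.2)]
215 [(254, 263, -30.7), (342, 351, 14.3)]
230 [(254, 264, -30.8), (341, 351, 14.2)]
```

Request:
apply_moves(plan="0 -0.03 0 0 0 0;0 -0.06 0 0 0 0;0 -0.09 0 0 0 0;0 -0.12 0 0 0 0;0 -0.15 0 0 0 0;0 -0.15 0 0 0 0")

```text
time_s: 26.3
tool_pos: [512.0, 52.9, 148.5]
eef_rot: [3.138, 0.098, 0.002]
force: [3.5, -11.4, -5.2]
opening: 39.6
grasp_force: 59.9
```

Request:
apply_moves(plan="0 -0.01 0 0 0 0;0 -0.01 0 0 0 0;0 -0.02 0 0 0 0;0 -0.02 0 0 0 0")

```text
time_s: 26.63
tool_pos: [512.0, 53.4, 148.5]
eef_rot: [3.138, 0.098, 0.002]
force: [3.1, -11.8, -5.0]
opening: 39.8
grasp_force: 59.9
```

Request:
apply_moves(plan="0 -0.01 0 0 0 0;0 -0.01 0 0 0 0;0 -0.01 0 0 0 0")

```text
time_s: 26.88
tool_pos: [512.0, 53.6, 148.5]
eef_rot: [3.138, 0.098, 0.002]
force: [3.9, -11.7, -4.5]
opening: 39.6
grasp_force: 59.9
```

Request:
apply_moves(plan="0 -0.01 0 0 0 0;0 -0.01 0 0 0 0;0 -0.01 0 0 0 0")

```text
time_s: 27.13
tool_pos: [512.0, 53.9, 148.6]
eef_rot: [3.138, 0.098, 0.002]
force: [4.3, -11.8, -5.4]
opening: 39.9
grasp_force: 59.9
```

Request:
apply_moves(plan="0 -0.01 0 0 0 0;0 -0.01 0 0 0 0;0 -0.01 0 0 0 0")

```text
time_s: 27.38
tool_pos: [512.0, 54.0, 148.6]
eef_rot: [3.138, 0.098, 0.002]
force: [3.0, -12.3, -5.2]
opening: 39.8
grasp_force: 59.9
```

Request:
apply_moves(plan="0 -0.01 0 0 0 0;0 -0.01 0 0 0 0;0 -0.01 0 0 0 0")

```text
time_s: 27.63
tool_pos: [512.0, 54.1, 148.5]
eef_rot: [3.138, 0.098, 0.002]
force: [3.7, -13.9, -4.7]
opening: 39.7
grasp_force: 59.9
```

Request:
apply_moves(plan="0 -0.01 0 0 0 0;0 -0.01 0 0 0 0;0 -0.01 0 0 0 0")

```text
time_s: 27.88
tool_pos: [512.0, 54.2, 148.5]
eef_rot: [3.137, 0.098, 0.002]
force: [3.7, -16.7, -5.3]
opening: 39.8
grasp_force: 60.0
```

```bash
python3 - <<'E'
from h import *
d=optics.get_image("wrist"); bars(d,readout.state())
E
```

```text
[511.99  54.17 148.57] [  3.58 -16.19  -5.03] [-3.53 -0.73 -0.1 ]
195 [(264, 273, -25.3), (342, 351, 14.1)]
205 [(264, 273, -25.4), (341, 351, 14.0)]
215 [(263, 273, -25.9), (342, 351, 14.3)]
230 [(264, 273, -25.9), (341, 351, 14.2)]
```

Request:
apply_moves(plan="0 0 0 0 0 0;0 0.05 0 0 0 0;0 0.1 0 0 0 0;0 0.14 0 0 0 0;0 0.14 0 0 0 0;0 0.14 0 0 0 0")

```text
time_s: 28.43
tool_pos: [511.3, 52.4, 148.4]
eef_rot: [-3.14, -0.097, 0.0]
force: [0.1, -0.1, -0.7]
opening: 39.7
grasp_force: 60.0
```

Request:
apply_moves(plan="0 0 -0.4 0 0 0;0 0 -0.8 0 0 0;0 0 -1.2 0 0 0;0 0 -1.8 0 0 0;0 0 -2.4 0 0 0;0 0 -2.4 0 0 0;0 0 -2.4 0 0 0")

```text
time_s: 29.02
tool_pos: [512.0, 52.3, 209.6]
eef_rot: [3.14, 0.097, 0.004]
force: [0.9, 0.5, -1.1]
opening: 39.9
grasp_force: 60.0
```

```bash
python3 - <<'E'
from h import *
goto([487.2,359.5,207],np.radians(11)); d=optics.get_image("wrist"); bars(d,readout.state(),rows=(170,180,190,200),lo=100); cv2.imwrite("pics/w11.png",d["frame"])
E
```

```text
row [ -0.23 -12.33   0.1 ] [ 0.   -0.03 -1.49] t 29.02
[511.49  52.25 208.76] [-0.06 -0.15 -1.6 ] [ 0.04  0.03 -0.01]
170 [(159, 180, -96.8)]
180 [(152, 161, -105.9), (184, 207, -80.6), (213, 221, -66.6), (274, 281, -27.2), (335, 342, 12.5), (396, 401, 51.6)]
190 [(152, 159, -107.3), (185, 208, -80.4), (213, 220, -67.3), (274, 281, -27.4), (335, 342, 12.6)]
200 [(152, 160, -107.7), (186, 208, -80.6), (213, 220, -67.8), (274, 281, -27.6), (335, 341, 12.3)]
```

The bars now measure 40.0, 40.0 and 39.9 mm apart. I'm taking the gauge back to its clear spot.

Request:
apply_moves(plan="-0.2 -1.5 0 0 0 -1.5;-0.2 -3 0 0 0 -1.5;-0.2 -4.5 0 0 0 -1.5;-0.2 -6 0 0 0 -1.5;-0.2 -7.5 0 0 0 -1.5;-0.2 -9 0 0 0 -1.5;-0.2 -10.5 0 0 0 -1.5;-0.2 -12 0 0 0 -1.5;-0.2 -12.3 0 0 0 -1.5;-0.2 -12.3 0 0 0 -1.5;-0.2 -12.3 0 0 0 -1.5")

```text
time_s: 29.98
tool_pos: [486.8, 358.7, 207.4]
eef_rot: [3.126, 0.304, -0.002]
force: [-0.5, -0.0, -1.0]
opening: 39.8
grasp_force: 60.0
```

```bash
python3 - <<'E'
from h import *
optics.get_image("side");goto([487.2,359.5,66],np.radians(11)); s=readout.state(); print(s["tool_pos"],s["force"])
E
```

```text
row [ 0.02 -0.06  5.67] [0.01 0.01 0.01] t 30.03
[487.06662446 357.98830164 207.65049459] [ 0.22276483  0.14645564 -2.11366753]
```

Request:
apply_moves(plan="0 0 1 0 0 0;0 0 2 0 0 0;0 0 3 0 0 0;0 0 4 0 0 0;0 0 4.8 0 0 0;0 0 5.3 0 0 0;0 0 5.5 0 0 0;0 0 5.5 0 0 0")

```text
time_s: 30.7
tool_pos: [487.1, 357.3, 69.9]
eef_rot: [3.126, 0.3, -0.003]
force: [-0.0, -0.3, -1.4]
opening: 39.8
grasp_force: 60.0
```

Request:
apply_moves(plan="0 0 0.04 0 0 0;0 0 0.08 0 0 0;0 0 0.12 0 0 0;0 0 0.12 0 0 0")

```text
time_s: 31.03
tool_pos: [487.7, 358.9, 68.4]
eef_rot: [-3.127, -0.302, -0.001]
force: [0.2, -0.2, -1.0]
opening: 39.6
grasp_force: 60.0
```

Request:
apply_moves(plan="0 0 0.03 0 0 0;0 0 0.06 0 0 0;0 0 0.09 0 0 0;0 0 0.09 0 0 0;0 0 0.09 0 0 0")

```text
time_s: 31.45
tool_pos: [487.4, 358.9, 65.7]
eef_rot: [-3.127, -0.303, -0.0]
force: [0.1, 0.1, 1.0]
opening: 40.0
grasp_force: 60.0
```

Request:
apply_moves(plan="0 0 0.01 0 0 0;0 0 0.02 0 0 0;0 0 0.02 0 0 0")

```text
time_s: 31.7
tool_pos: [487.5, 358.9, 65.6]
eef_rot: [-3.127, -0.302, -0.001]
force: [-2.2, -0.8, 9.2]
opening: 39.9
grasp_force: 60.0
```

Request:
apply_moves(plan="0 0 0 0 0 0;0 0 0 0 0 0;0 0 0 0 0 0;0 0 0 0 0 0;0 0 0 0 0 0;0 0 0 0 0 0", jaw=62)

```text
time_s: 32.2
tool_pos: [487.4, 358.8, 65.0]
eef_rot: [3.127, 0.302, -0.0]
force: [-0.4, -1.8, 0.3]
opening: 61.9
grasp_force: 0.0
```

Request:
apply_moves(plan="0 0 -0.3 0 0 0;0 0 -0.8 0 0 0;0 0 -1.6 0 0 0;0 0 -2.6 0 0 0;0 0 -4 0 0 0;0 0 -5 0 0 0;0 0 -6 0 0 0;0 0 -6 0 0 0;0 0 -6 0 0 0")

```text
time_s: 32.95
tool_pos: [488.0, 359.2, 216.9]
eef_rot: [-3.126, -0.302, -0.005]
force: [0.2, 0.3, -0.4]
opening: 61.9
grasp_force: 0.0
```

```bash
python3 - <<'E'
from h import *
a=optics.get_image("scene"); b=optics.get_image("wrist")
l=cv2.resize(a["frame"][215:370,160:410],(800,496),interpolation=cv2.INTER_CUBIC)
w=cv2.resize(b["frame"][60:340],(236,103)); c=np.zeros((600,800,3),np.uint8); c[:496]=l; c[496:599,:236]=w
cv2.imwrite("pics/fin.png",c)
E
```

```text
(no output)
```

View pics/fin.png

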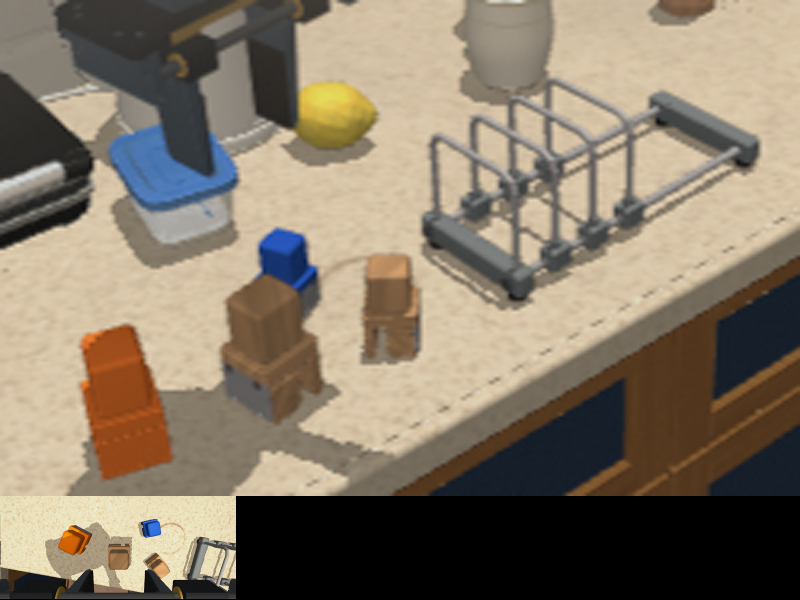

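The picture shows the gauge standing upright at (270,350) away from the rack, four hoops evenly spaced, and the tools and other things on the worktop untouched. I'm handing in.

```bash
python3 -c "
from plant import robot
print(robot.hand_in())"
```

```text
the job is handed in; nothing more can be done
None
```

The job is handed in, and hand-in returned no verdict: the three slots measured 40.0, 40.0 and 39.9 mm on the wrist camera, the plate pressed about 4–5 N in each (from the wrist readings), and the gauge stands upright on the worktop clear of the rack.

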